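# Square a vial block into the shaker's fence corner and clamp it

### The arm

A 6-joint arm with a two-finger parallel gripper is mounted at the origin on the work surface. World frame = base frame: x ahead of the robot, y to its left, z up, the work surface at z = 0. Lengths are in m, angles in rad, forces in N, time in s.
With the tool pointing down it reaches from about 0.275 to 0.75 m from the base axis. Payload 10.2 kg.
Tool frame: the origin (TCP) lies between the finger pads; the fingertips stand ctrl.tcp_to_tips ahead of it and the grasp point (between the pads) lies 5 mm behind it (ctrl.tcp_to_tips is the distance from the TCP to the fingertips, in m); z points along the fingers, y is the direction in which the jaws open and shut (so a half turn about z gives the same grasp; the last joint's range is limited). The gripper opens to 85 mm and grips with 20 to 120 N. Pads are 22 mm wide; open, the fingers measure 114 mm over their backs; the gripper's body (76 mm by 85 mm) begins 54 mm behind the grasp point. The pads swing forward as they close: fully open they stand 13 mm farther back than shut.
Start: joints at [0.99, 0.313, 1.498, -0, 1.331, -0.223], TCP at [0.184, 0.492, 0.245] pointing down, gripper open.
Joint ranges: [-2.94, 2.94], [-0.97, 2.17], [0.19, 2.56], [-1.23, 4.37], [0.02, 3.11], [-2.88, 2.88]. Speed limits (rad/s): [2.39, 2.39, 3.01, 3.14, 3.14, 3.14].

### API

Orientations are given as a unit quaternion [w, x, y, z].
In Python, from station import ctrl gives the robot as it stands.
- The arm moves only by the tool step_arm, never from a script. Its argument "deltas" is text: rows parted by semicolons, each of 7 numbers parted by spaces: the gripper's target within -1 to 1 (shut at 1, half-way at 0, fully open at -1), then the shift along the tool's x, y, z in mm, then the turn, a rotation vector about the tool's x, y, z in rad. In form: jaw tx ty tz ax ay az; .... A call has 1 to 5 rows; each row is the pose to reach, as a shift and turn from the pose commanded when the call began, along the tool's axes at that moment; what a row does not reach only later rows make up. A row lasts 1/8 s, in which the tool goes at most 62.5 mm and 10.7 degrees, less where a joint would pass 70% of its speed; a pose out of reach is approached as far as the arm can. A call with a gripper value outside its range is refused whole. The fingers move at their own pace and stop on an object; "force" is the grip in N (left out, the last holds). Time passes only in rows, so rows that repeat a pose let the fingers close. It gives the time, the measured TCP pose, the force and the opening at its end, in the units of the state.
- ctrl.get_state(): the state, without advancing time (a new reading comes with each control period).
- ctrl.read_camera(name): name is "scene" or "top"; returns the picture (400x640x3 uint8, red, green, blue); there is no depth.
- ctrl.camera_params(name): a dict with "camera_matrix" (3x3 intrinsics, pixels), "extrinsics" (4x4, takes a point from camera to world coordinates). Camera axes: x right, y down, z forward; pixel columns grow to the right and rows downward; lengths in m; the calibration is good to about 2 mm. A picture is of the moment at which its call begins. camera_params takes no time and is no camera call.
- ctrl.hand_in(): hands the job in, once; it reports no verdict.
The state is a dict: "t": time; "qpos": joint angles; "joint_vel": joint speeds; "tau": joint torques, N m; "tool_pos": TCP position; "eef_rot": TCP orientation; "force": force on the tool from outside, world axes, zero at the start; "wrist_torque": the same for the moment, N m; "finger_gap": opening from 0.0 (shut) to 1.0 (fully open).
Only numpy, scipy, OpenCV 4.12 (cv2) and the standard library are available. Lean on these libraries where they do the work, as an engineer would, in place of code of your own. Each camera call takes 0.05 s, during which the arm holds its last target.

### The job

Slide the aluminium vial block across the shaker deck until it sits square and flush in the steel fence corner, touching both fences, with its corner under the brass clamp disc. Then tighten the red thumbscrew clockwise as far as it will go, regripping as needed, so the disc holds the block down, and let go. Do not knock over or shift the bottle, jar or beaker standing around.

Things in the scene. Friction and masses are not known exactly. Their poses are not given: they have to be found in the camera images.
- deck: Shaker: fixed blue box 270 x 270 mm, dark teal top at z = 55 mm; origin under its centre at bench height, x and y along its sides, z up. Position and yaw vary. On top, two steel fences 12 mm thick, 18 mm tall: one on the +x side (inner face at x = +100, from y = -38 to +112), one on the +y side (inner face at y = +100, from x = -30 to +100).
- fence_corner (a point): Point on the deck top (z = 55 mm) where the inner faces of the two fences meet; axes as the deck's. Just outside the corner, centred at deck x = y = +112 mm, a dark post 22 x 22 mm, 38 mm tall, carries the clamp.
- block: Loose aluminium block, 96 mm along its x, 86 along y, 40 tall, 0.4 to 0.7 kg, to be pushed, not grasped; origin at the centre of its underside, on the deck top. Five green-capped vials fixed in it, 16 mm wide, stick up 16 mm at (-33,-22), (-33,0), (-33,22), (-11,0), (11,-22) mm. Starts with 40 to 77 mm to go towards each fence, turned up to 0.4 rad; seated, its axes match the deck's, +x and +y faces on the fences.
- block_corner (a point): Bottom corner of the block at its x = +48, y = +43 mm; it belongs at fence_corner.
- clamp_plate: Brass disc, radius 27 mm, 4 mm thick, axis vertical at deck x = y = +110 mm, overhanging the fence corner; origin at the centre of its underside. Loosened, that is 43 mm above the deck top, so the 40 mm block slides under it. It does not turn; it sinks 3 mm per turn of the thumbscrew and meets the seated block after about one turn.
- thumbscrew (a joint): Angle of the red thumbscrew, rad: grows as it turns clockwise seen from above, which tightens. Starts between 0 (loosened) and 0.6, meets the block near 6.3, stops dead at 7.2. Turns stiffly (0.03 N m) and stays where it is left.
- screw_top (a point): Centre of the top of the thumbscrew: a vertical round ribbed red knob 31 mm in diameter and 30 mm tall, a white stroke on top. Its underside is 5 mm above the brass disc's top; no obstacle beside it is higher than that disc within 55 mm.
- reagent_bottle: Amber bottle 42 mm in diameter, 90 mm tall, loose, standing on the deck (it and the jar swap places); origin under its centre.
- salt_jar: White jar with blue cap, 42 mm in diameter, 60 mm tall, loose, standing on the deck; origin under its centre.
- beaker: Glass beaker 60 mm in diameter, 75 mm tall, loose, standing on the bench close to the deck; origin under its centre.
Mind the look-alikes: they are no part of the job. What is shaped like the block but black or turquoise is not meant.

How it is judged:
On the way, in this order (a step that is already met when the one before it is completed fails the run):
1. the block sits square and flush in the fence corner with the clamp still loose (x of block_corner in the frame of fence_corner above -0.003 m and y of block_corner in the frame of fence_corner above -0.003 m and angle between the x axis of block and the x axis of deck, either way round below 0.025 rad and angle between block's own z axis and vertical below 0.03 rad and value of joint thumbscrew below 2 rad), for 0.2 s.
2. the thumbscrew is tightened down on the block (x of block_corner in the frame of fence_corner above -0.003 m and y of block_corner in the frame of fence_corner above -0.003 m and angle between the x axis of block and the x axis of deck, either way round below 0.025 rad and angle between block's own z axis and vertical below 0.03 rad and value of joint thumbscrew above 6.6 rad and contact force between clamp_plate and block above 1 N), for 0.2 s.
At the end, for the whole second after the job is handed in: The block is within 3 mm of both fences at its corner and within 0.025 rad of square to them, flat on the deck and at rest; the thumbscrew reads over 6.6 rad and the disc presses on the block with more than 1 N; the gripper touches nothing (all of step 2 and contact force between the fingers and anything else below 0.1 N and linear speed of block below 0.01 m/s).
It fails at once if the amber reagent bottle is knocked over or shifted more than 20 mm (angle between reagent_bottle's own z axis and vertical above 0.4 rad or distance of reagent_bottle from where it was at the start of the episode above 0.02 m).
It fails at once if the white jar is knocked over or shifted more than 20 mm (angle between salt_jar's own z axis and vertical above 0.4 rad or distance of salt_jar from where it was at the start of the episode above 0.02 m).
It fails at once if the beaker is knocked over or shifted more than 20 mm (angle between beaker's own z axis and vertical above 0.4 rad or distance of beaker from where it was at the start of the episode above 0.02 m).
It fails at once if the block is tipped up (angle between block's own z axis and vertical above 0.3 rad).
It also fails if it takes over 72 s, if anything falls off the work surface, if the arm or the gripper's body presses on something with over 40 N, if the wrist force passes 120 N, or if a joint passes its speed limit or range.

## Working session

There is one attempt and no reset: what is moved stays moved. The work goes in short steps, Python scripts to look and compute and a tool call to move; the robot and the scene stay as the last step left them, time stands still between calls to the robot, and variables do not carry over. Pictures are saved under pics/ and viewed, and the job is handed in when it is done.

Besides the shell and the picture viewer there is one more tool, called as a command line: name --argument value ..., lists and objects as JSON in quotes. step_arm: Moves the arm, as the interface text tells. Its arguments: {"type":"object","properties":{"deltas":{"type":"string"},"force":{"type":"number"}},"required":["deltas"]}

```bash
ls; mkdir -p pics; python3 - <<'E'
from station import ctrl
import cv2
for n in ("scene","top"):
    im=ctrl.read_camera(n); cv2.imwrite(f"pics/{n}0.png",im[:,:,::-1])
    p=ctrl.camera_params(n); print(n,p)
print(ctrl.get_state(), ctrl.tcp_to_tips)
E
```

```text
pics
scene {'camera_matrix': array([[491.79402144,   0.        , 318.57400339],
       [  0.        , 491.79402144, 205.03984315],
       [  0.        ,   0.        ,   1.        ]]), 'extrinsics': array([[-0.89258729,  0.23733211, -0.38335545,  1.00862356],
       [ 0.45085909,  0.46276615, -0.76326508,  0.77595291],
       [-0.00374338, -0.85412   , -0.52006252,  0.67806967],
       [ 0.        ,  0.        ,  0.        ,  1.        ]])}
top {'camera_matrix': array([[365.44666395,   0.        , 322.34882301],
       [  0.        , 365.44666395, 198.7945963 ],
       [  0.        ,   0.        ,   1.        ]]), 'extrinsics': array([[ 0.01120634, -0.99363133,  0.11212133,  0.51582865],
       [-0.99993151, -0.01151403, -0.0020971 , -0.0319757 ],
       [ 0.00337472, -0.11209015, -0.99369231,  0.83260016],
       [ 0.        ,  0.        ,  0.        ,  1.        ]])}
{'t': 0.1, 'qpos': array([ 9.89618325e-01,  3.13404146e-01,  1.49832940e+00, -1.85283607e-05,
        1.33099180e+00, -2.23398343e-01]), 'joint_vel': array([ 1.08165686e-03, -8.31653495e-04, -1.94417363e-03,  5.11194128e-05,
       -1.30860431e-03,  3.91139985e-05]), 'tau': array([ 2.59411412e-03, -4.12898111e+01, -2.60140353e+01, -2.07009721e-04,
        3.01011605e-03, -3.02620401e-05]), 'tool_pos': array([0.18375415, 0.49157746, 0.24479906]), 'eef_rot': array([-2.13458221e-04,  1.77935030e-01,  9.84042074e-01, -5.24654175e-04]), 'force': array([-0.42517848,  0.11310425, -0.31255498]), 'wrist_torque': array([ 0.01179353, -0.00337035, -0.03044823]), 'finger_gap': 1.0035047297101674} 0.014
```

View pics/scene0.png

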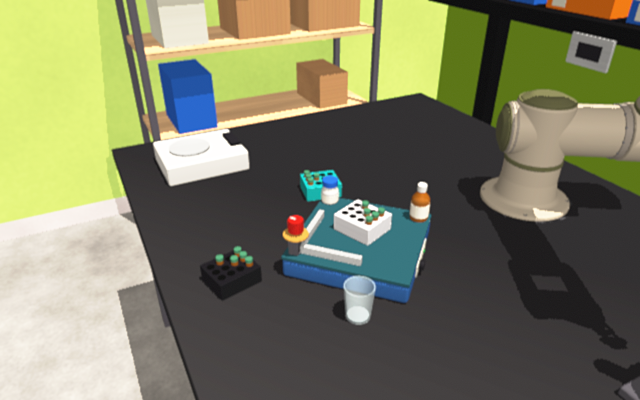

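View pics/top0.png

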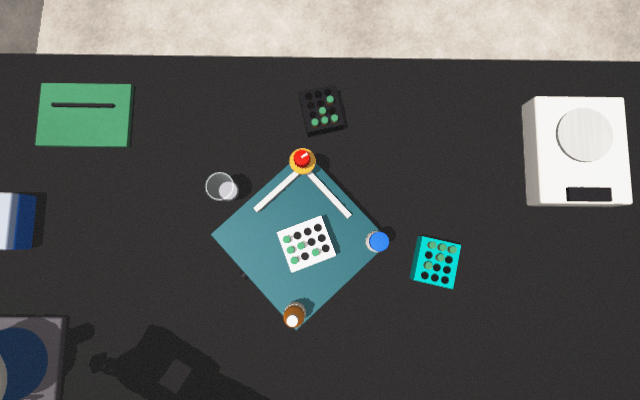

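```bash
python3 - <<'E'
import cv2
im=cv2.imread("pics/top0.png"); cv2.imwrite("pics/topcrop.png",cv2.resize(im[140:340,200:400],None,fx=3,fy=3,interpolation=cv2.INTER_CUBIC))
im=cv2.imread("pics/scene0.png"); cv2.imwrite("pics/scenecrop.png",cv2.resize(im[160:340,260:450],None,fx=3.2,fy=3.2,interpolation=cv2.INTER_CUBIC))
E
```

```text
(no output)
```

View pics/topcrop.png

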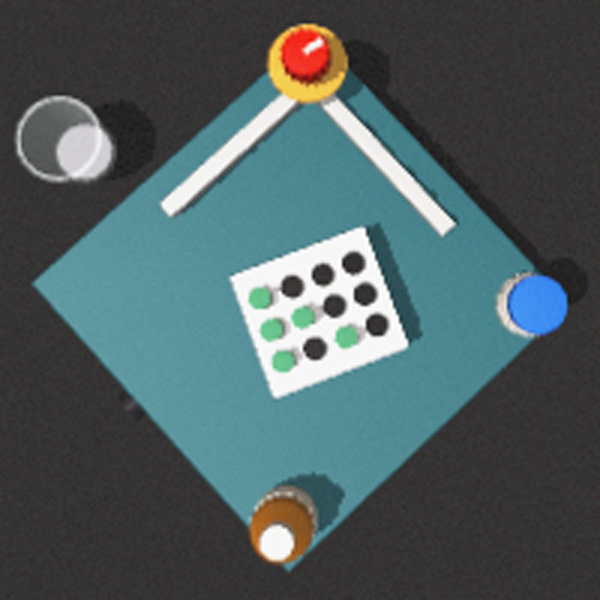

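View pics/scenecrop.png

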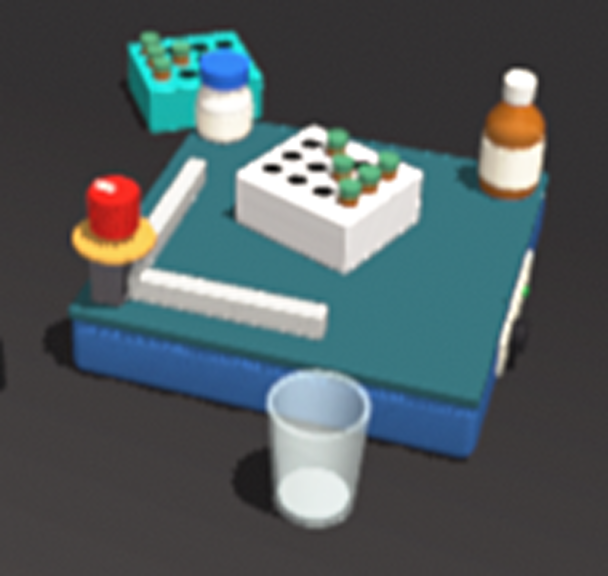

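```bash
cat > h.py <<'E'
import numpy as np,cv2
from station import ctrl
P={n:ctrl.camera_params(n) for n in("scene","top")}
def ray(n,uv):
    K=P[n]["camera_matrix"];E=P[n]["extrinsics"]
    uv=np.atleast_2d(np.asarray(uv,float))
    d=np.c_[(uv[:,0]-K[0,2])/K[0,0],(uv[:,1]-K[1,2])/K[1,1],np.ones(len(uv))]@E[:3,:3].T
    return E[:3,3],d
def onz(n,uv,z):
    o,d=ray(n,uv); return (o+d*((z-o[2])/d[:,2])[:,None])[:,:2]
def proj(n,p):
    K=P[n]["camera_matrix"];E=P[n]["extrinsics"]
    c=(np.atleast_2d(p)-E[:3,3])@E[:3,:3]; q=c@K.T; return q[:,:2]/q[:,2:]
def tri(a,b):
    o1,d1=ray("top",a);o2,d2=ray("scene",b);d1=d1[0]/np.linalg.norm(d1);d2=d2[0]/np.linalg.norm(d2)
    A=np.c_[d1,-d2];s=np.linalg.lstsq(A,o2-o1,rcond=None)[0]
    p,q=o1+d1*s[0],o2+d2*s[1];return (p+q)/2,np.linalg.norm(p-q)
def blobs(m,amin=30):
    n,l,s,c=cv2.connectedComponentsWithStats(m.astype(np.uint8));return [(c[i].round(1),s[i]) for i in range(1,n) if s[i][4]>=amin],l
E
python3 - <<'E'
from h import *
t=cv2.imread("pics/top0.png");s=cv2.imread("pics/scene0.png")
for n,im in(("top",t),("scene",s)):
    hsv=cv2.cvtColor(im,cv2.COLOR_BGR2HSV);H,S,V=[hsv[:,:,i].astype(int) for i in range(3)]
    for nm,m in dict(red=((H<6)|(H>174))&(S>170)&(V>110),white=(S<40)&(V>170),blue=(H>100)&(H<115)&(S>170)&(V>150),green=(H>60)&(H<85)&(S>60)&(S<190)&(V>100),yellow=(H>15)&(H<28)&(S>120)&(V>120),amber=(H>6)&(H<16)&(S>150)).items():
        if n=="scene":m[:170]=0;m[:,450:]=0
        for c,st in blobs(m)[0]: print(n,nm,c,st)
hsv=cv2.cvtColor(t,cv2.COLOR_BGR2HSV);H,S,V=[hsv[:,:,i].astype(int) for i in range(3)]
print(hsv[235,240],hsv[190,300],hsv[243,307],hsv[200,265],hsv[190,325])
E
```

```text
top red [301.  158.5] [294 150  16  17 184]
top white [346.2  28.2] [   36     0   604    61 34313]
top white [581.7 147.2] [ 534   96   99  109 9108]
top white [227.7 189.3] [219 173  18  26 269]
top white [275.1 191.1] [254 172  44  40 334]
top white [329.5 195.1] [308 173  44  46 348]
top white [  4.2 217.5] [  0 193  12  57 507]
top white [305.8 243.8] [ 277  216   59   57 1504]
top white [369. 243.] [366 233  11  19  58]
top white [291.8 320.3] [287 315  11  12  99]
top blue [379.  241.1] [369 232  20  19 294]
top green [ 83.2 115.1] [  35   83   96   64 5490]
top green [329.8  98.7] [327  95   7   8  40]
top green [322.  110.1] [319 107   7   7  43]
top green [334.  117.5] [331 114   7   8  44]
top green [324.1 119.5] [321 116   7   8  43]
top green [314.4 121.6] [311 118   8   8  44]
top green [286.1 238.9] [283 236   7   7  43]
top green [437.5 246. ] [429 241  19  10 101]
top green [300.6 245.3] [297 242   8   8  43]
top green [290.  249.6] [287 246   7   8  41]
top green [452.6 249.3] [449 246   8   7  47]
top green [315.  251.9] [312 249   7   7  43]
top green [440.  257.3
[... 597 characters left out ...]
 15 187]
scene white [314.8 220.9] [307 209  17  27 179]
scene white [420.2 255.3] [416 238  10  37  84]
scene white [331.9 253.7] [302 243  60  22 589]
scene white [357.2 305.7] [344 288  30  35 657]
scene blue [329.9 180.9] [322 175  16  13 152]
scene green [308.2 175.6] [304 170  10  14  75]
scene green [365.2 202.5] [363 200   6   6  32]
scene green [375.2 213.5] [366 207  19  14 100]
scene green [243. 254.] [234 246  19  17 135]
scene green [219.1 257. ] [215 254   9   7  47]
scene green [233.5 258.2] [230 255   8   7  45]
scene yellow [295.  236.4] [282 228  27  15 213]
scene amber [420.5 198.8] [412 192  18  14 200]
[ 94 107 157] [ 94 122 140] [  0   8 160] [ 15   2 244] [ 15   4 240]
```

```bash
cat >> h.py <<'E'
def dpts(th,c,pts):
    R=np.array([[np.cos(th),-np.sin(th)],[np.sin(th),np.cos(th)]]);return (np.atleast_2d(pts)-c)@R
def todeck(th,c,pts):
    R=np.array([[np.cos(th),-np.sin(th)],[np.sin(th),np.cos(th)]]);return np.atleast_2d(pts)@R.T+c
def hull(m):
    cs,_=cv2.findContours(m.astype(np.uint8),cv2.RETR_EXTERNAL,cv2.CHAIN_APPROX_NONE)
    return cv2.convexHull(max(cs,key=cv2.contourArea))[:,0,:].astype(float)
def rect(n,h,z):
    w=onz(n,h,z).astype(np.float32)*1000
    return cv2.minAreaRect(w),cv2.boxPoints(cv2.minAreaRect(w))
E
python3 - <<'E'
from h import *
t=cv2.imread("pics/top0.png")
hsv=cv2.cvtColor(t,cv2.COLOR_BGR2HSV);H,S,V=[hsv[:,:,i].astype(int) for i in range(3)]
teal=(H>85)&(H<103)&(S>70)&(V>60);teal[:140]=0;teal[:,390:]=0;teal[:,:205]=0
teal=cv2.morphologyEx(teal.astype(np.uint8),cv2.MORPH_OPEN,np.ones((3,3)))
h=hull(teal);r,b=rect("top",h,.055);print("deck",r,b)
w=(S<40)&(V>110);w[:212]=0;w[275:]=0;w[:,:270]=0;w[:,:]&=True;w[:,342:]=0
# include holes by hull
h=hull(w);
for z in(.095,):
    r,b=rect("top",h,z);print("block",r,b)
g=[(286.1,238.9),(290,249.6),(293.9,259.9),(300.6,245.3),(315,251.9)]
gw=onz("top",g,.111)*1000;print(gw)
loc=np.array([(-33,22),(-33,0),(-33,-22),(-11,0),(11,-22)],float)
M,_=cv2.estimateAffinePartial2D(loc,gw);print("block from vials",M,np.arctan2(M[1,0],M[0,0]))
# knob, tri
print("knob",tri((302.5,157.5),(295,217)),onz("top",[(301.5,157.5)],.134), "plate",onz("top",[(302.3,161)],.1))
# bottle/jar/beaker
print("bottle cap",tri((292,320.5),(422,184)),"jar",tri((378,241.5),(330,179)))
print("beaker base",onz("top",[(228,190)],0),onz("scene",[(358,315)],0))
print("jar",onz("top",[(379,241.1)],.115))
E
```

```text
deck ((520.6865844726562, 13.29278564453125), (270.7123107910156, 270.0751953125), 43.4594841003418) [[ 329.55237    18.207726]
 [ 515.3213   -177.82932 ]
 [ 711.8208      8.377846]
 [ 526.0519    204.41489 ]]
block ((508.6634826660156, -1.5618858337402344), (87.00299072265625, 96.65685272216797), 21.429645538330078) [[450.51218   27.531807]
 [485.82657  -62.442856]
 [566.8148   -30.655579]
 [531.50037   59.319084]]
[[517.23779676  36.7353523 ]
 [496.52448609  28.6462051 ]
 [476.7140661   20.62425704]
 [505.09832878   8.06870003]
 [492.61355193 -20.30385046]]
block from vials [[ 3.68042260e-01  9.26887888e-01  5.09003190e+02]
 [-9.26887888e-01  3.68042260e-01 -1.97886159e+00]] -1.19281567147957
knob (array([0.67452366, 0.00552718, 0.13932154]), np.float64(0.0012845853885625372)) [[0.67513942 0.00807292]] plate [[0.67563246 0.00826166]]
bottle cap (array([0.36954756, 0.01933736, 0.14563502]), np.float64(0.00018056181615611584)) jar (array([ 0.51492329, -0.14328758,  0.11608993]), np.float64(0.0016830821426000455))
beaker base [[0.62759027 0.18320016]] [[0.62556883 0.18146696]]
jar [[ 0.51499578 -0.14497671]]
```

```bash
cat >> h.py <<'E'
from scipy.spatial.transform import Rotation as Ro
C=np.array([.5207,.0133]);TH=np.deg2rad(43.46-90)
def go(dx,dy,z,jaw):
    """deck mm, z mm, jaw = world angle of tool y minus deck x angle (rad) -> deltas"""
    s=ctrl.get_state();q=s["eef_rot"];R=Ro.from_quat([q[1],q[2],q[3],q[0]])
    w=todeck(TH,C,np.array([dx,dy])/1000)[0];p=np.r_[w,z/1000]
    a=TH+jaw; ty=np.array([np.cos(a),np.sin(a),0]);tz=np.array([0,0,-1.]);tx=np.cross(ty,tz)
    T=Ro.from_matrix(np.c_[tx,ty,tz])
    print("shift",(R.inv().apply(p-s["tool_pos"])*1000).round(1),"rot",(R.inv()*T).as_rotvec().round(3))
def where():
    s=ctrl.get_state();d=dpts(TH,C,s["tool_pos"][:2])[0]*1000
    q=s["eef_rot"];R=Ro.from_quat([q[1],q[2],q[3],q[0]]).as_matrix()
    print("t",round(s["t"],2),"deck",d.round(1),"z",(s["tool_pos"][2]*1e3).round(1),"jaw",round(np.arctan2(R[1,1],R[0,1])-TH,3),"F",s["force"].round(1),"gap",round(s["finger_gap"],2),"q6",s["qpos"][5].round(2))
E
python3 - <<'E'
from h import *
where()
go(-80,-22,200,np.pi/2)
print(dpts(TH,C,[[.509,-.002],[.3695,.0193],[.515,-.144],[.6265,.1825],[.6745,.0055]])*1000)
E
```

```text
t 0.1 deck [-578.9   84.4] z 244.8 jaw 2.025 F [-0.4  0.1 -0.3] gap 1.0 q6 -0.22
shift [-401.6 -314.6   45.1] rot [-0.001  0.     0.455]
[[   3.05775616  -19.01657507]
 [-108.35774631 -105.62215115]
 [ 110.25621957 -112.33586269]
 [ -50.04030625  193.17931502]
 [ 111.45268968  106.27124712]]
```

step_arm --deltas "0.45 -50 -39 0 0 0 0.15; 0.45 -100 -78 0 0 0 0.3; 0.45 -150 -117 0 0 0 0.45; 0.45 -200 -157 0 0 0 0.455; 0.45 -250 -196 0 0 0 0.455"

```text
t: 0.72
tool_pos: [0.3472, 0.2232, 0.2453]
eef_rot: [0.0, 0.395, 0.919, 0.0]
force: [1.3, -0.2, 0.2]
finger_gap: 0.271
```

```bash
python3 -c "
from h import *
where();go(-80,-22,200,np.pi/2)"
```

```text
t 0.72 deck [-271.7   18.5] z 245.3 jaw 1.57 F [ 1.3 -0.2  0.2] gap 0.27 q6 -0.47
shift [-191.7  -40.4   45.3] rot [ 0.  0. -0.]
```

step_arm --deltas "0.45 -60 -13 0 0 0 0; 0.45 -120 -26 0 0 0 0; 0.45 -175 -38 15 0 0 0; 0.45 -191.7 -40.4 40 0 0 0; 0.45 -191.7 -40.4 45 0 0 0"

```text
t: 1.35
tool_pos: [0.4487, 0.0574, 0.1989]
eef_rot: [-0.002, 0.396, 0.918, -0.0]
force: [-0.1, -0.0, -0.4]
finger_gap: 0.275
```

```bash
python3 -c "
from h import *
where();go(-80,-22,78,np.pi/2)"
```

```text
t 1.35 deck [-81.6 -21.9] z 198.9 jaw 1.568 F [-0.1 -0.  -0.4] gap 0.27 q6 -0.89
shift [ -1.9   0.2 120.9] rot [-0.002 -0.003 -0.002]
```

step_arm --deltas "0.45 0 0 50 0 0 0; 0.45 0 0 95 0 0 0; 0.45 0 0 118 0 0 0; 0.45 0 0 121 0 0 0; 0.45 0 0 121 0 0 0"

```text
t: 1.98
tool_pos: [0.4496, 0.0585, 0.0804]
eef_rot: [0.001, 0.395, 0.919, 0.0]
force: [-0.3, -0.4, 0.1]
finger_gap: 0.273
```

```bash
python3 -c "
from h import *
where();go(-8,-22,78,np.pi/2)
cv2.imwrite('pics/t1.png',ctrl.read_camera('top')[140:340,200:400,::-1].repeat(3,0).repeat(3,1));cv2.imwrite('pics/s1.png',ctrl.read_camera('scene')[130:330,250:450,::-1].repeat(3,0).repeat(3,1))"
```

```text
t 1.98 deck [-81.7 -20.5] z 80.4 jaw 1.571 F [-0.3 -0.4  0.1] gap 0.27 q6 -0.89
shift [-73.7  -1.5   2.5] rot [0.001 0.001 0.   ]
```

View pics/s1.png

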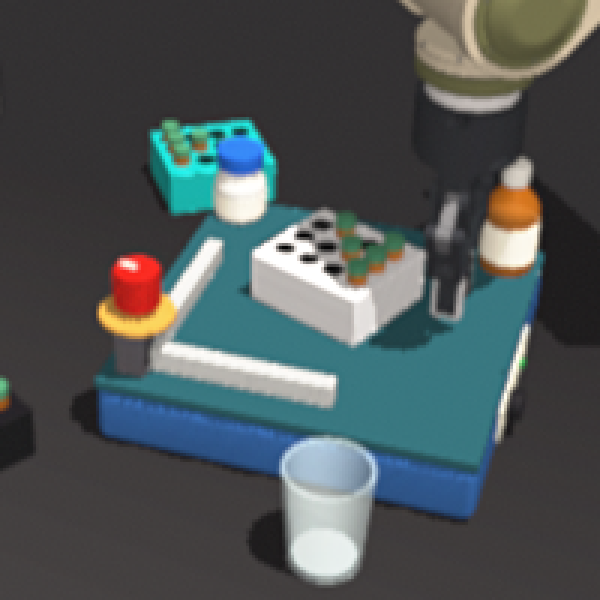

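View pics/t1.png

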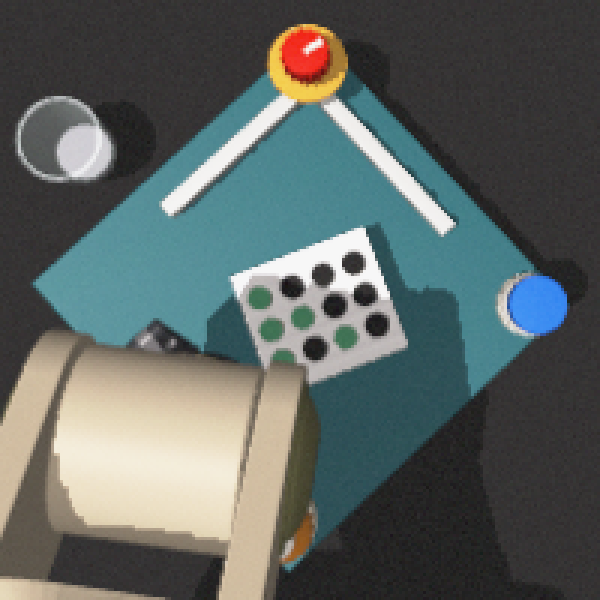

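step_arm --deltas "0.45 -10 0 1 0 0 0; 0.45 -20 0 2 0 0 0; 0.45 -29 0 2 0 0 0; 0.45 -38 0 2 0 0 0; 0.45 -46 0 2 0 0 0"

```text
t: 2.7
tool_pos: [0.4811, 0.0241, 0.0772]
eef_rot: [-0.0, 0.395, 0.919, -0.0]
force: [-1.9, 0.6, -0.0]
finger_gap: 0.276
```

```bash
python3 -c "
from h import *
where();go(-8,-22,78,np.pi/2)
cv2.imwrite('pics/t2.png',ctrl.read_camera('top')[140:340,200:400,::-1].repeat(3,0).repeat(3,1))"
```

```text
t 2.7 deck [-35.1 -21.3] z 77.2 jaw 1.57 F [-1.9  0.6 -0. ] gap 0.28 q6 -0.95
shift [-27.1  -0.7  -0.8] rot [-0.    -0.    -0.001]
```

View pics/t2.png

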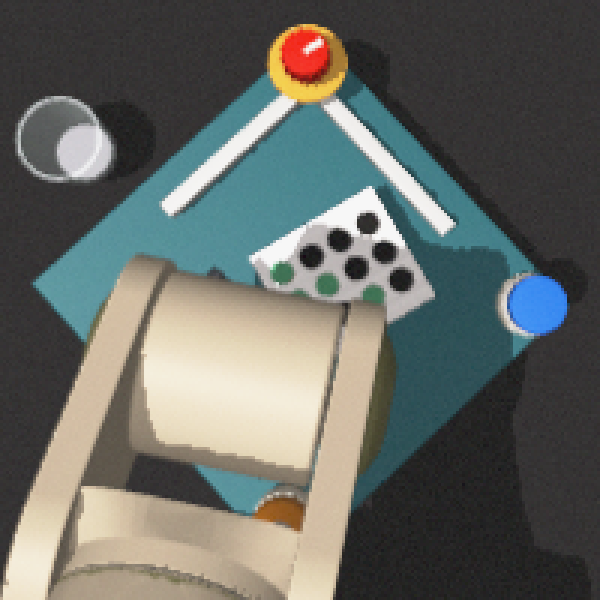

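step_arm --deltas "0.45 -7 0 0 0 0 0; 0.45 -14 0 0 0 0 0; 0.45 -20 0 0 0 0 0; 0.45 -24 0 0 0 0 0; 0.45 -27 0 0 0 0 0"

```text
t: 3.38
tool_pos: [0.4989, 0.0051, 0.0771]
eef_rot: [-0.001, 0.395, 0.919, -0.0]
force: [-4.9, 2.3, 1.5]
finger_gap: 0.28
```

```bash
python3 -c "
from h import *
where();go(-8,-22,78,np.pi/2)
cv2.imwrite('pics/t3.png',ctrl.read_camera('top')[140:340,200:400,::-1].repeat(3,0).repeat(3,1));cv2.imwrite('pics/s3.png',ctrl.read_camera('scene')[130:330,250:450,::-1].repeat(3,0).repeat(3,1))"
```

```text
t 3.38 deck [ -9.  -21.5] z 77.1 jaw 1.57 F [-4.9  2.3  1.5] gap 0.28 q6 -0.98
shift [-1.  -0.5 -0.9] rot [-0.001 -0.002 -0.001]
```

View pics/t3.png

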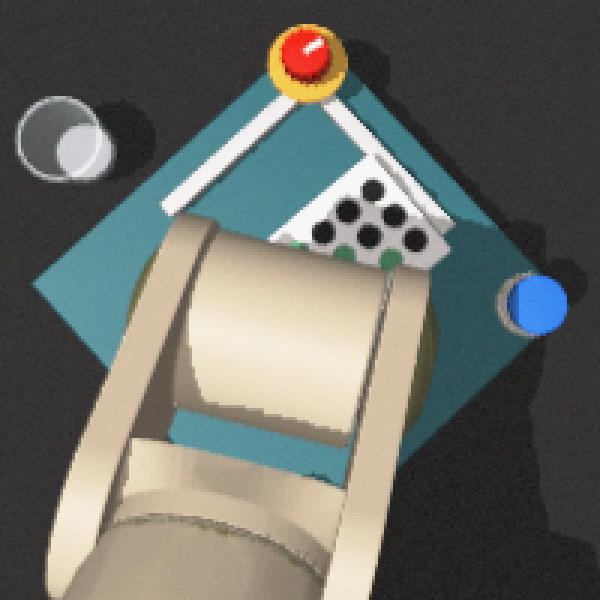

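View pics/s3.png

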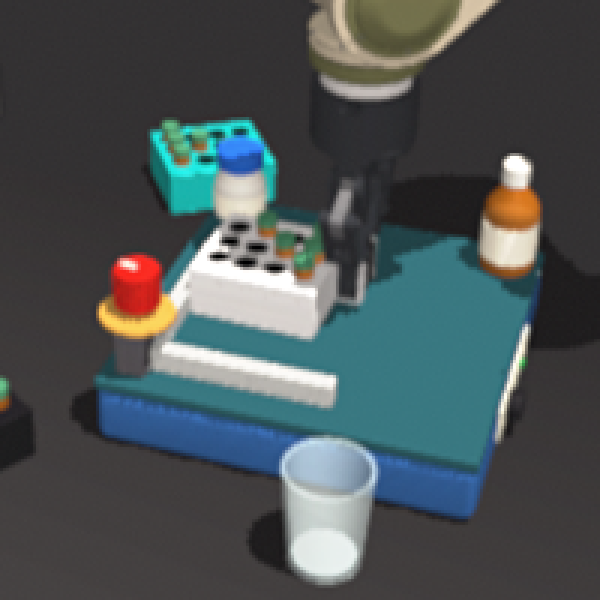

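step_arm --deltas "0.45 -2 0 0 0 0 0; 0.45 -3 0 0 0 0 0; 0.45 -4 0 0 0 0 0"

```text
t: 3.85
tool_pos: [0.5011, 0.0026, 0.0772]
eef_rot: [-0.001, 0.395, 0.919, -0.0]
force: [-9.5, 6.4, 5.1]
finger_gap: 0.275
```

```bash
python3 -c "
from h import *
where();go(-40,-22,78,np.pi/2)"
```

```text
t 3.85 deck [ -5.7 -21.6] z 77.2 jaw 1.57 F [-9.5  6.4  5.1] gap 0.27 q6 -0.99
shift [34.3 -0.4 -0.8] rot [-0.001 -0.003 -0.   ]
```

step_arm --deltas "0.45 15 0 0 0 0 0; 0.45 25 0 0 0 0 0; 0.45 25 0 -50 0 0 0; 0.45 25 0 -110 0 0 0.15; 0.45 0 -25 -120 0 0 0.33"

```text
t: 4.47
tool_pos: [0.4852, -0.0142, 0.2013]
eef_rot: [0.004, 0.542, 0.841, 0.001]
force: [-0.1, -1.2, -0.1]
finger_gap: 0.274
```

```bash
python3 -c "
from h import *
where();go(46,-92,195,0)"
```

```text
t 4.47 deck [ -4.4 -44.7] z 201.3 jaw 1.238 F [-0.1 -1.2 -0.1] gap 0.27 q6 -0.7
shift [-63.1 -28.3   6.5] rot [9.000e-03 1.000e-03 1.238e+00]
```

step_arm --deltas "0.45 -20 -9 5 0 0 0.18; 0.45 -40 -20 5 0 0 0.36; 0.45 -63 -28 5 0 0 0.54; 0.45 -63 -28 5 0 0 0.72; 0.45 -63 -28 5 0 0 0.9"

```text
t: 5.1
tool_pos: [0.4846, -0.0839, 0.1924]
eef_rot: [0.0, 0.854, 0.52, 0.0]
force: [0.0, 0.4, 0.1]
finger_gap: 0.278
```

```bash
python3 -c "
from h import *
where();go(46,-92,195,0)
t=ctrl.read_camera('top')[:,:,::-1]
cv2.imwrite('pics/t4.png',cv2.resize(t[140:340,200:400],None,fx=3,fy=3))"
```

```text
t 5.1 deck [ 45.7 -93.1] z 192.4 jaw 0.334 F [0.  0.4 0.1] gap 0.28 q6 0.07
shift [ 0.9  0.6 -2.6] rot [ 0.001 -0.     0.334]
```

View pics/t4.png

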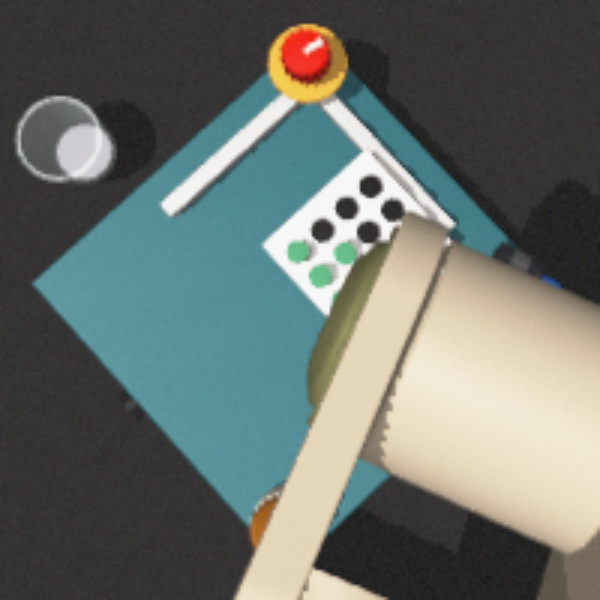

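```bash
python3 -c "
from h import *
print(dpts(TH,C,onz('top',[(287.3,221),(323,190)],.095))*1000)"
```

```text
[[  5.39439621  39.62544066]
 [101.11399507  36.98136431]]
```

step_arm --deltas "0.45 0 0 0 0 0 0.17; 0.45 0 0 0 0 0 0.334; 0.45 0 0 0 0 0 0.334"

```text
t: 5.52
tool_pos: [0.4846, -0.0837, 0.1924]
eef_rot: [0.0, 0.927, 0.375, 0.0]
force: [1.0, -0.6, 0.3]
finger_gap: 0.281
```

step_arm --deltas "0.45 14 0 30 0 0 0; 0.45 14 0 80 0 0 0; 0.45 14 0 108 0 0 0; 0.45 14 0 115 0 0 0; 0.45 14 0 115 0 0 0"

```text
t: 6.15
tool_pos: [0.495, -0.0744, 0.0779]
eef_rot: [0.0, 0.927, 0.374, 0.0]
force: [0.2, -0.5, 0.4]
finger_gap: 0.275
```

```bash
python3 -c "
from h import *
where()
cv2.imwrite('pics/s5.png',ctrl.read_camera('scene')[130:330,250:450,::-1].repeat(3,0).repeat(3,1))"
```

```text
t 6.15 deck [ 46.  -78.9] z 77.9 jaw 0.009 F [ 0.2 -0.5  0.4] gap 0.27 q6 0.42
```

View pics/s5.png

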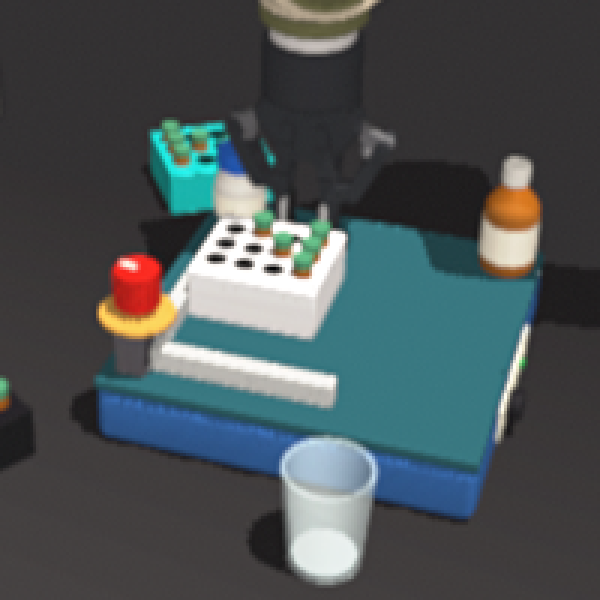

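step_arm --deltas "0.45 10 0 0 0 0 -0.009; 0.45 20 0 0 0 0 -0.009; 0.45 30 0 0 0 0 -0.009; 0.45 39 0 0 0 0 -0.009; 0.45 48 0 0 0 0 -0.009"

```text
t: 6.82
tool_pos: [0.5297, -0.0407, 0.0773]
eef_rot: [0.0, 0.926, 0.377, -0.0]
force: [-1.8, -3.1, 2.2]
finger_gap: 0.278
```

step_arm --deltas "0.45 8 0 0 0 0 0; 0.45 15 0 0 0 0 0; 0.45 21 0 0 0 0 0; 0.45 26 0 0 0 0 0; 0.45 28 0 0 0 0 0"

```text
t: 7.45
tool_pos: [0.5495, -0.0213, 0.0772]
eef_rot: [-0.0, 0.926, 0.377, -0.0]
force: [-2.9, -1.8, 1.7]
finger_gap: 0.277
```

```bash
python3 -c "
from h import *
where()
cv2.imwrite('pics/t6.png',ctrl.read_camera('top')[140:340,200:400,::-1].repeat(3,0).repeat(3,1));cv2.imwrite('pics/s6.png',ctrl.read_camera('scene')[130:330,250:450,::-1].repeat(3,0).repeat(3,1))"
```

```text
t 7.45 deck [44.9 -2.9] z 77.2 jaw 0.015 F [-2.9 -1.8  1.7] gap 0.28 q6 0.54
```

View pics/t6.png

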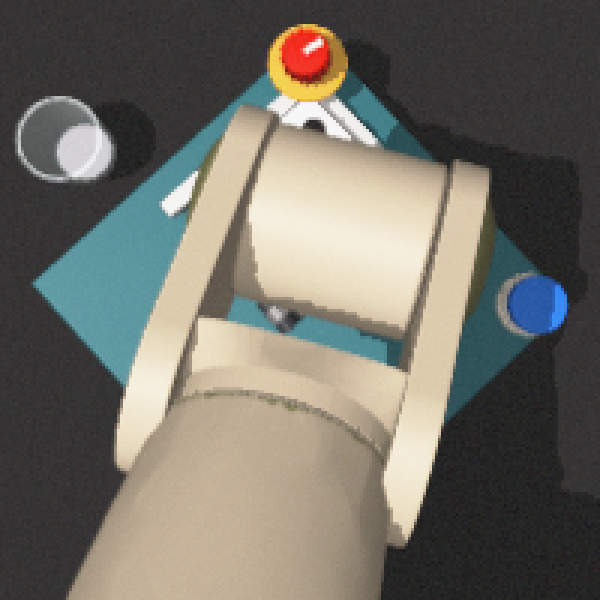

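View pics/s6.png

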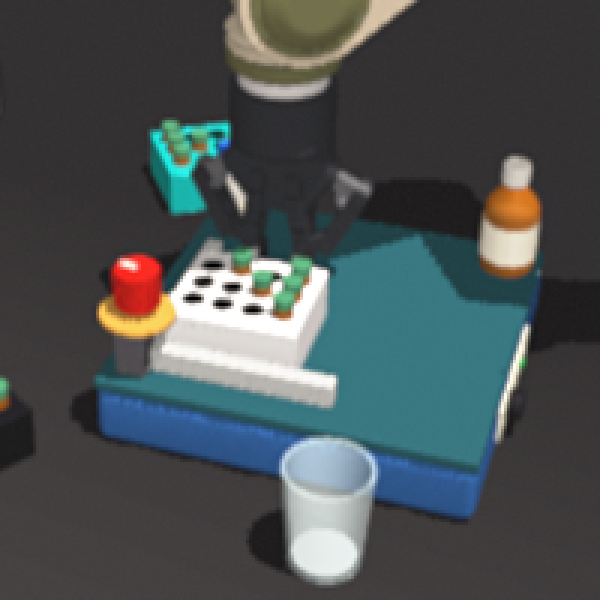

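step_arm --deltas "0.45 2 0 0 0 0 0.01; 0.45 4 0 0 0 0 0.01; 0.45 5 0 0 0 0 0.01; 0.45 6 0 0 0 0 0.01; 0.45 6 0 0 0 0 0.01"

```text
t: 8.18
tool_pos: [0.5532, -0.0175, 0.0771]
eef_rot: [-0.0, 0.928, 0.373, -0.001]
force: [-3.9, -2.2, 1.2]
finger_gap: 0.274
```

```bash
python3 -c "
from h import *
where()"
```

```text
t 8.18 deck [44.7  2.4] z 77.1 jaw 0.005 F [-3.9 -2.2  1.2] gap 0.27 q6 0.56
```

step_arm --deltas "0.45 2 0 0 0 0 0; 0.45 3 0 0 0 0 0; 0.45 4 0 0 0 0 0; 0.45 4 0 0 0 0 0"

```text
t: 8.68
tool_pos: [0.5532, -0.017, 0.0772]
eef_rot: [-0.0, 0.928, 0.373, -0.005]
force: [-25.9, -18.8, 13.5]
finger_gap: 0.272
```

```bash
python3 -c "
from h import *
where()"
```

```text
t 8.68 deck [44.3  2.7] z 77.2 jaw 0.005 F [-25.9 -18.8  13.5] gap 0.27 q6 0.57
```

step_arm --deltas "0.45 -4 0 0 0 0 0; 0.45 -14 0 0 0 0 0; 0.45 -24 0 -30 0 0 0; 0.45 -24 -40 -90 0 0 -0.18; 0.45 -24 -100 -120 0 0 -0.36"

```text
t: 9.3
tool_pos: [0.478, 0.0329, 0.1928]
eef_rot: [0.001, 0.845, 0.535, 0.002]
force: [0.1, 1.0, 0.3]
finger_gap: 0.275
```

```bash
python3 -c "
from h import *
where();go(-35,48,195,np.pi/2)
cv2.imwrite('pics/t7.png',cv2.resize(ctrl.read_camera('top')[130:270,240:380,::-1],None,fx=4,fy=4,interpolation=cv2.INTER_CUBIC))"
```

```text
t 9.3 deck [-43.6 -17.5] z 192.8 jaw 0.37 F [0.1 1.  0.3] gap 0.27 q6 0.27
shift [58.  31.7 -2. ] rot [ 4.000e-03  1.000e-03 -1.201e+00]
```

View pics/t7.png

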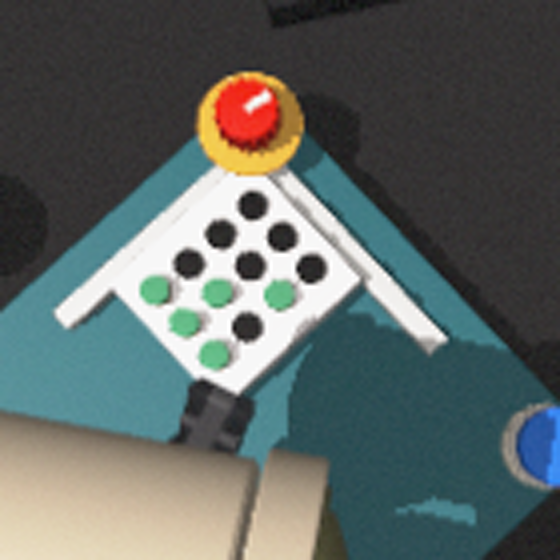

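step_arm --deltas "0.45 30 15 0 0 0 -0.18; 0.45 58 31.7 0 0 0 -0.36; 0.45 58 31.7 0 0 0 -0.54; 0.45 58 31.7 0 0 0 -0.72; 0.45 58 31.7 0 0 0 -0.9"

```text
t: 9.98
tool_pos: [0.5315, 0.0716, 0.1906]
eef_rot: [0.0, 0.528, 0.849, 0.0]
force: [-1.1, -0.1, -0.6]
finger_gap: 0.278
```

```bash
python3 -c "
from h import *
where();go(-35,48,78,np.pi/2)"
```

```text
t 9.97 deck [-34.8  47.9] z 190.6 jaw 1.271 F [-1.1 -0.1 -0.6] gap 0.28 q6 -0.54
shift [ 2.000e-01 -1.000e-01  1.126e+02] rot [ 0.001  0.    -0.299]
```

step_arm --deltas "0.45 0 0 10 0 0 -0.18; 0.45 0 0 40 0 0 -0.299; 0.45 0 0 90 0 0 -0.299; 0.45 0 0 112 0 0 -0.299; 0.45 0 0 112 0 0 -0.299"

```text
t: 10.6
tool_pos: [0.5308, 0.0715, 0.0775]
eef_rot: [-0.001, 0.398, 0.917, -0.0]
force: [-0.5, -0.2, 0.4]
finger_gap: 0.274
```

```bash
python3 -c "
from h import *
where();go(-8,48,78,np.pi/2)
cv2.imwrite('pics/s8.png',ctrl.read_camera('scene')[130:330,250:450,::-1].repeat(3,0).repeat(3,1))"
```

```text
t 10.6 deck [-35.3  47.4] z 77.5 jaw 1.564 F [-0.5 -0.2  0.4] gap 0.27 q6 -0.84
shift [-27.3   0.8  -0.5] rot [-0.002 -0.002 -0.007]
```

View pics/s8.png

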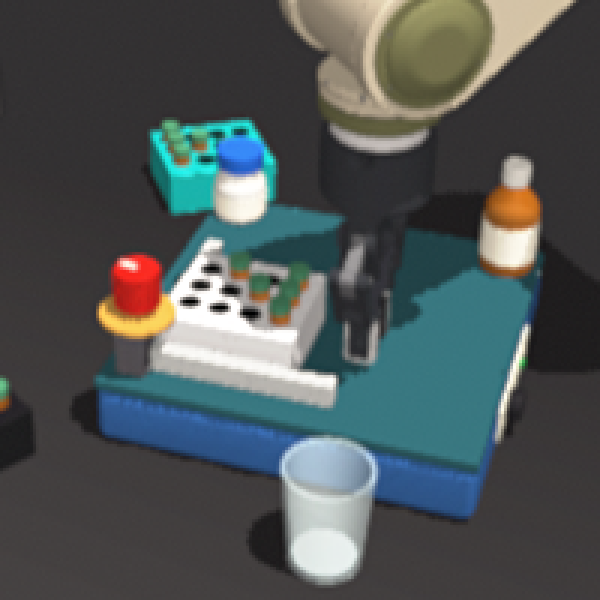

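step_arm --deltas "0.45 -10 1 0 0 0 -0.007; 0.45 -18 1 0 0 0 -0.007; 0.45 -24 1 0 0 0 -0.007; 0.45 -28 1 0 0 0 -0.007; 0.45 -31 1 0 0 0 -0.007"

```text
t: 11.28
tool_pos: [0.5521, 0.0508, 0.0788]
eef_rot: [-0.002, 0.395, 0.919, 0.0]
force: [-14.3, 14.2, 12.6]
finger_gap: 0.273
```

```bash
python3 -c "
from h import *
where()"
```

```text
t 11.28 deck [-5.6 48.6] z 78.8 jaw 1.571 F [-14.3  14.2  12.6] gap 0.27 q6 -0.88
```

step_arm --deltas "0.45 6 0 0 0 0 0; 0.45 20 0 0 0 0 0; 0.45 40 0 -20 0 0 0; -1 60 0 -90 0 0 -0.18; -1 80 0 -130 0 0 -0.36"

```text
t: 11.9
tool_pos: [0.4976, 0.1083, 0.2106]
eef_rot: [0.0, 0.221, 0.975, 0.0]
force: [0.3, 0.6, 0.1]
finger_gap: 0.691
```

```bash
python3 - <<'E'
from h import *
where()
t=ctrl.read_camera('top')[:,:,::-1].copy();s=ctrl.read_camera('scene')[:,:,::-1].copy()
cv2.imwrite('pics/t9.png',cv2.resize(t[130:270,240:380],None,fx=4,fy=4,interpolation=cv2.INTER_CUBIC))
cv2.imwrite('pics/s9.png',cv2.resize(s[180:300,260:400],None,fx=4,fy=4,interpolation=cv2.INTER_CUBIC))
hsv=cv2.cvtColor(t,cv2.COLOR_BGR2HSV);H,S,V=[hsv[:,:,i].astype(int) for i in range(3)]
m=(H>60)&(H<85)&(S>60)&(S<190)&(V>80);m[:190]=0;m[270:]=0;m[:,:265]=0;m[:,:][:,340:]=0
b=blobs(m,15)[0];print([c for c,_ in b])
c=np.array([c for c,_ in b])
if len(c)==5:
    d=dpts(TH,C,onz("top",c,.111))*1000;print(d)
    exp=np.array([(-33,22),(-33,0),(-33,-22),(-11,0),(11,-22)],float)
    D=d[[np.argmin(np.linalg.norm(d-(e+[52,57]),axis=1)) for e in exp]]
    M,_=cv2.estimateAffinePartial2D(exp,D);print(M,np.arctan2(M[1,0],M[0,0]))
# knob & plate circles, hull incl white stroke
m=((H<6)|(H>174))&(S>150)&(V>90);m[170:]=0;m[:140]=0;m[:,:285]=0;m[:,320:]=0
(c,r)=cv2.minEnclosingCircle(hull(m).astype(np.float32));print("knob",c,r,onz("top",[c],.137),onz("top",[c],.13))
m2=m|((H>13)&(H<30)&(S>100)&(V>90));m2[178:]=0;m2[:140]=0;m2[:,:285]=0;m2[:,320:]=0
(c,r)=cv2.minEnclosingCircle(hull(m2).astype(np.float32));print("plate",c,r,onz("top",[c],.102))
E
```

```text
t 11.9 deck [-84.9  48.5] z 210.6 jaw 1.937 F [0.3 0.6 0.1] gap 0.69 q6 -1.14
[array([278.9, 201.7]), array([294.2, 202.1]), array([310. , 202.8]), array([286. , 209.8]), array([293.6, 217.9])]
[[19.40895098 77.69796709]
 [41.14507681 56.48400191]
 [63.20497368 34.15464266]
 [18.91784892 56.17964706]
 [19.15339071 34.09461931]]
[[ 9.97180008e-01 -1.59188762e-03  5.21032083e+01]
 [ 1.59188762e-03  9.97180008e-01  5.61412870e+01]] 0.001596388067586252
knob (301.3108215332031, 158.1216278076172) 8.324808120727539 [[0.67322213 0.00824612]] [[0.67480602 0.00865088]]
plate (301.75, 160.5) 13.520917892456055 [[0.67621901 0.00928907]]
```

View pics/t9.png

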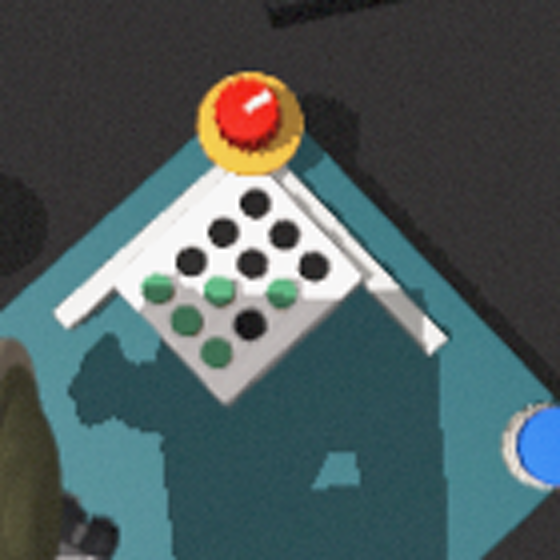

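View pics/s9.png

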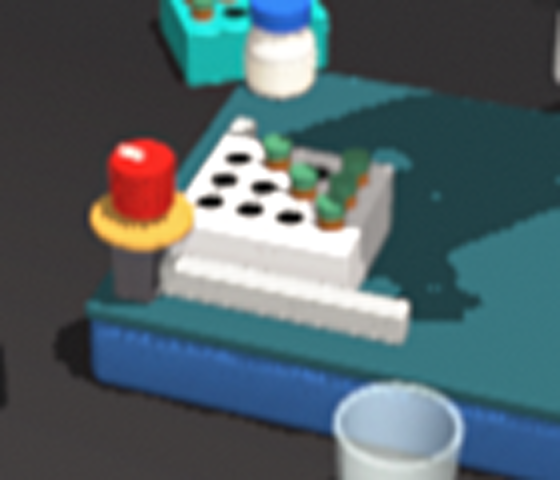

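```bash
python3 -c "
from h import *
where();go(109.7,109.6,200,3.52)"
```

```text
t 12.0 deck [-84.7  50.1] z 213.8 jaw 1.937 F [0.2 0.7 0.1] gap 0.85 q6 -1.14
shift [-202.7  -14.1   15.5] rot [-0.003  0.01  -1.583]
```

step_arm --deltas "-1 -50 -4 5 0 0 -0.18; -1 -100 -8 8 0 0 -0.36; -1 -150 -12 10 0 0 -0.54; -1 -202.7 -14.1 12 0 0 -0.72; -1 -202.7 -14.1 13 0 0 -0.9"

```text
t: 12.62
tool_pos: [0.6759, 0.0045, 0.1924]
eef_rot: [-0.001, -0.223, 0.975, 0.0]
force: [-0.1, 0.1, -0.9]
finger_gap: 1.0
```

```bash
python3 -c "
from h import *
where();go(109.7,109.6,190,3.52)"
```

```text
t 12.62 deck [113.2 106.6] z 192.4 jaw 2.834 F [-0.1  0.1 -0.9] gap 1.0 q6 -2.19
shift [-1.8  4.2  2.4] rot [ 0.002 -0.002 -0.686]
```

step_arm --deltas "-1 -1.8 4.2 0 0 0 -0.18; -1 -1.8 4.2 0 0 0 -0.36; -1 -1.8 4.2 0 0 0 -0.55; -1 -1.8 4.2 0 0 0 -0.55; -1 -1.8 4.2 0 0 0 -0.55"

```text
t: 13.25
tool_pos: [0.6742, 0.0111, 0.1952]
eef_rot: [-0.0, -0.477, 0.879, 0.0]
force: [-1.0, -0.2, 0.6]
finger_gap: 0.998
```

```bash
python3 -c "
from h import *
where();go(109.7,109.6,122,3.384)"
```

```text
t 13.25 deck [107.2 109.9] z 195.2 jaw 3.377 F [-1.  -0.2  0.6] gap 1.0 q6 -2.72
shift [ 0.9 -2.4 73.2] rot [ 0.001 -0.    -0.007]
```

step_arm --deltas "-1 0.9 -2 25 0 0 0; -1 0.9 -2 50 0 0 0; -1 0.9 -2 70 0 0 0; -1 0.9 -2 73 0 0 0; -1 0.9 -2 73 0 0 0"

```text
t: 13.88
tool_pos: [0.6758, 0.0091, 0.1233]
eef_rot: [0.0, -0.478, 0.878, -0.0]
force: [0.1, -0.4, 0.7]
finger_gap: 1.001
```

```bash
python3 -c "
from h import *
where();go(109.7,109.6,122,3.384)
cv2.imwrite('pics/s10.png',cv2.resize(ctrl.read_camera('scene')[140:280,230:370,::-1],None,fx=4,fy=4,interpolation=cv2.INTER_CUBIC))"
```

```text
t 13.88 deck [109.7 109.7] z 123.3 jaw 3.38 F [ 0.1 -0.4  0.7] gap 1.0 q6 -2.73
shift [0.1 0.1 1.3] rot [-0.001  0.    -0.004]
```

View pics/s10.png

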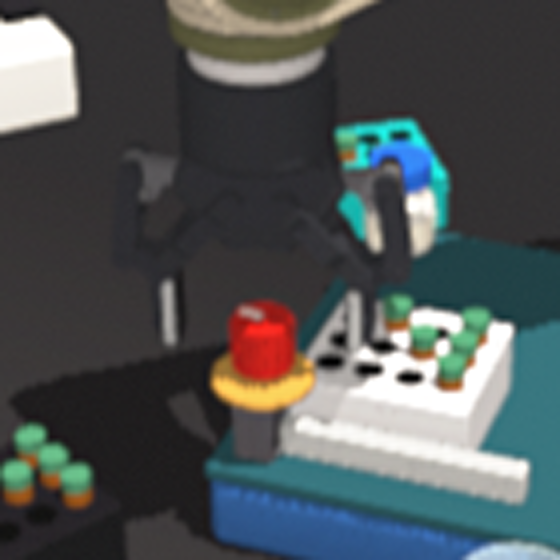

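step_arm --deltas "0.3 0 0 1 0 0 0; 0.6 0 0 1 0 0 0; 1 0 0 1 0 0 0; 1 0 0 1 0 0 0; 1 0 0 1 0 0 0" --force 50

```text
t: 14.55
tool_pos: [0.6768, 0.0084, 0.1227]
eef_rot: [0.002, -0.478, 0.878, -0.002]
force: [6.1, -3.0, 1.8]
finger_gap: 0.346
```

```bash
python3 -c "
from h import *
where()
cv2.imwrite('pics/s11.png',cv2.resize(ctrl.read_camera('scene')[140:280,230:370,::-1],None,fx=4,fy=4,interpolation=cv2.INTER_CUBIC))"
```

```text
t 14.55 deck [110.9 109.9] z 122.7 jaw 3.381 F [ 6.1 -3.   1.8] gap 0.35 q6 -2.73
```

View pics/s11.png

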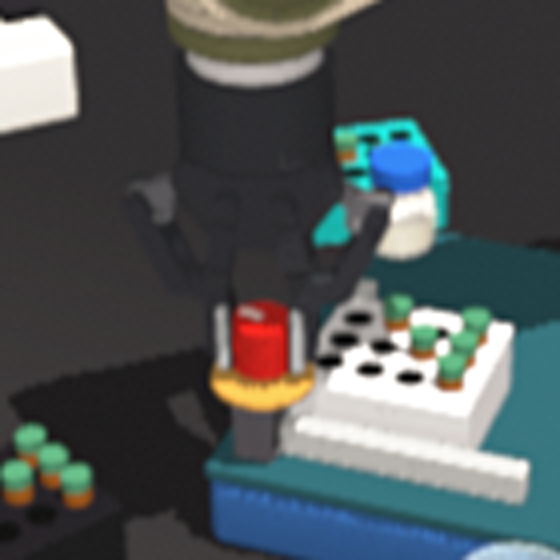

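step_arm --deltas "1 0 -1.2 0.1 0 0 0.18; 1 0 -1.2 0.2 0 0 0.36; 1 0 -1.2 0.3 0 0 0.54; 1 0 -1.2 0.4 0 0 0.72; 1 0 -1.2 0.4 0 0 0.9"

```text
t: 15.22
tool_pos: [0.6773, 0.008, 0.1222]
eef_rot: [0.001, -0.046, 0.999, -0.0]
force: [1.9, -1.7, 2.2]
finger_gap: 0.342
```

```bash
python3 -c "
from h import *
where();print(ctrl.get_state()['wrist_torque'])
cv2.imwrite('pics/s12.png',cv2.resize(ctrl.read_camera('scene')[140:280,230:370,::-1],None,fx=4,fy=4,interpolation=cv2.INTER_CUBIC))"
```

```text
t 15.22 deck [111.5 110. ] z 122.2 jaw 2.475 F [ 1.9 -1.7  2.2] gap 0.34 q6 -1.82
[-0.20046161 -0.30340883  0.05180337]
```

View pics/s12.png

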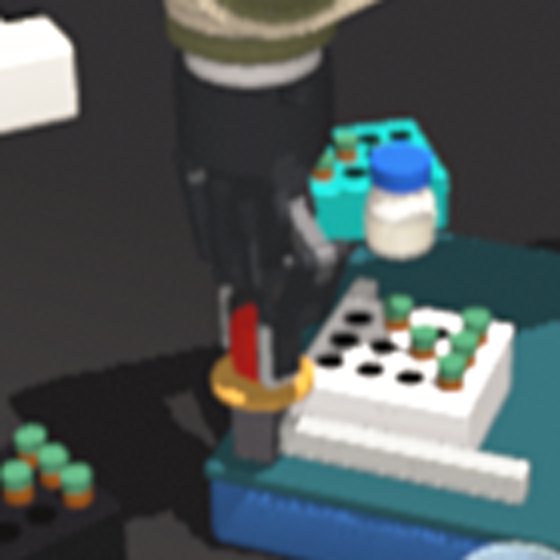

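step_arm --deltas "1 0 0 0.1 0 0 0.18; 1 0 0 0.2 0 0 0.36; 1 0 0 0.3 0 0 0.54; 1 0 0 0.4 0 0 0.72; 1 0 0 0.4 0 0 0.9"

```text
t: 15.9
tool_pos: [0.6773, 0.0076, 0.1218]
eef_rot: [0.001, 0.392, 0.92, -0.0]
force: [1.5, -3.5, 3.5]
finger_gap: 0.344
```

step_arm --deltas "1 0 0 0.1 0 0 0.18; 1 0 0 0.2 0 0 0.36; 1 0 0 0.3 0 0 0.54; 1 0 0 0.4 0 0 0.72; 1 0 0 0.4 0 0 0.9"

```text
t: 16.52
tool_pos: [0.677, 0.0074, 0.1214]
eef_rot: [0.001, 0.753, 0.658, -0.0]
force: [0.4, -4.6, 4.2]
finger_gap: 0.347
```

```bash
python3 -c "
from h import *
where();print(ctrl.get_state()['wrist_torque'])"
```

```text
t 16.52 deck [111.8 109.4] z 121.4 jaw 0.678 F [ 0.4 -4.6  4.2] gap 0.35 q6 -0.03
[-0.82028496 -0.14248906 -0.00860895]
```

step_arm --deltas "1 0 0 0 0 0 0.18; 1 0 0 0 0 0 0.36; 1 0 0 0 0 0 0.54; 1 0 0 0 0 0 0.72; 1 0 0 0 0 0 0.9"

```text
t: 17.15
tool_pos: [0.6766, 0.0074, 0.1209]
eef_rot: [0.001, 0.964, 0.265, -0.0]
force: [-1.5, -4.5, 2.5]
finger_gap: 0.348
```

step_arm --deltas "1 0 0 0 0 0 0.18; 1 0 0 0 0 0 0.36; 1 0 0 0 0 0 0.54; 1 0 0 0 0 0 0.72; 1 0 0 0 0 0 0.9"

```text
t: 17.77
tool_pos: [0.6764, 0.0078, 0.1206]
eef_rot: [0.001, 0.984, -0.181, -0.0]
force: [-0.8, -2.3, 0.7]
finger_gap: 0.345
```

step_arm --deltas "1 0 0 0 0 0 0.18; 1 0 0 0 0 0 0.36; 1 0 0 0 0 0 0.54; 1 0 0 0 0 0 0.72; 1 0 0 0 0 0 0.85"

```text
t: 18.4
tool_pos: [0.6765, 0.0082, 0.1202]
eef_rot: [0.0, 0.822, -0.57, -0.0]
force: [1.3, -0.6, -1.2]
finger_gap: 0.349
```

```bash
python3 -c "
from h import *
where();print(ctrl.get_state()['wrist_torque'])"
```

```text
t 18.4 deck [110.9 109.5] z 120.2 jaw -1.971 F [ 1.3 -0.6 -1.2] gap 0.35 q6 2.62
[-0.30417689 -0.04377581 -0.03371866]
```

step_arm --deltas "0 0 0 0 0 0 0; 0 0 0 0 0 0 0; -0.3 0 0 0 0 0 0; -0.3 0 0 0 0 0 -0.18; -0.3 0 0 0 0 0 -0.36"

```text
t: 19.02
tool_pos: [0.6766, 0.0085, 0.1206]
eef_rot: [-0.0, 0.913, -0.409, -0.0]
force: [-0.4, -0.3, 0.0]
finger_gap: 0.65
```

step_arm --deltas "-0.3 0 0 0 0 0 -0.18; -0.3 0 0 0 0 0 -0.36; -0.3 0 0 0 0 0 -0.54; -0.3 0 0 0 0 0 -0.72; -0.3 0 0 0 0 0 -0.9"

```text
t: 19.65
tool_pos: [0.6766, 0.0085, 0.1206]
eef_rot: [-0.0, 1.0, 0.029, 0.0]
force: [0.3, 0.1, 0.7]
finger_gap: 0.647
```

step_arm --deltas "-0.3 0 0 0 0 0 -0.18; -0.3 0 0 0 0 0 -0.36; -0.3 0 0 0 0 0 -0.54; -0.3 0 0 0 0 0 -0.72; -0.3 0 0 0 0 0 -0.9"

```text
t: 20.27
tool_pos: [0.6766, 0.0085, 0.1206]
eef_rot: [-0.0, 0.888, 0.461, -0.0]
force: [0.4, -0.8, 0.3]
finger_gap: 0.656
```

```bash
python3 -c "
from h import *
where();go(110.8,109.7,120,0.2)
cv2.imwrite('pics/s13.png',cv2.resize(ctrl.read_camera('scene')[140:280,230:370,::-1],None,fx=4,fy=4,interpolation=cv2.INTER_CUBIC))"
```

```text
t 20.27 deck [110.7 109.9] z 120.6 jaw 0.199 F [ 0.4 -0.8  0.3] gap 0.66 q6 0.45
shift [-0.2  0.1  0.6] rot [-0.     0.    -0.001]
```

View pics/s13.png

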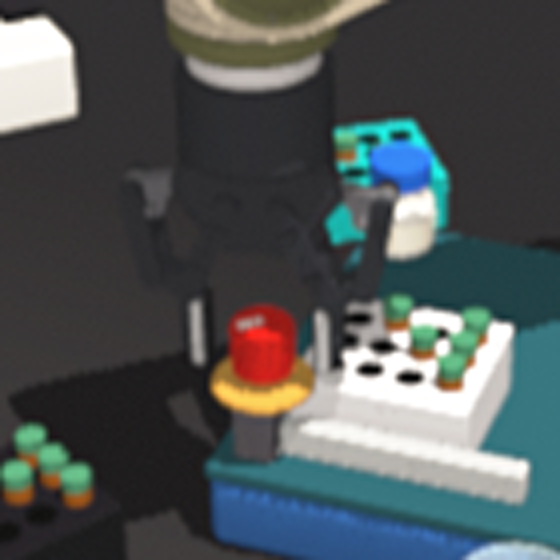

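step_arm --deltas "0.4 0 0 0 0 0 0; 1 0 0 0 0 0 0; 1 0 0 0 0 0 0; 1 0 0 0 0 0 0; 1 0 0 0 0 0 0" --force 60

```text
t: 20.95
tool_pos: [0.677, 0.0082, 0.121]
eef_rot: [0.001, 0.889, 0.457, 0.001]
force: [2.4, -2.7, 3.5]
finger_gap: 0.348
```

step_arm --deltas "1 0 0 0.1 0 0 0.15; 1 0 0 0.1 0 0 0.3; 1 0 0 0.2 0 0 0.45; 1 0 0 0.2 0 0 0.6; 1 0 0 0.3 0 0 0.7"

```text
t: 21.58
tool_pos: [0.6772, 0.0081, 0.1207]
eef_rot: [0.001, 0.992, 0.122, 0.001]
force: [3.7, -2.8, 3.3]
finger_gap: 0.345
```

```bash
python3 -c "
from h import *
where();print(ctrl.get_state()['wrist_torque'],ctrl.get_state()['tau'])"
```

```text
t 21.57 deck [111.4 110. ] z 120.7 jaw -0.513 F [ 3.7 -2.8  3.3] gap 0.34 q6 1.16
[-0.4947843  -0.68891193  0.05841336] [  2.28883088 -56.52093172 -22.08696842   0.58710152   1.17726222
  -0.81384793]
```

step_arm --deltas "1 0 0 0 0 0 0.1; 1 0 0 0 0 0 0.2; 1 0 0 0.1 0 0 0.3; 1 0 0 0.1 0 0 0.4; 1 0 0 0.1 0 0 0.4"

```text
t: 22.2
tool_pos: [0.6772, 0.0079, 0.1206]
eef_rot: [0.0, 0.997, -0.076, 0.001]
force: [5.0, -3.9, 2.2]
finger_gap: 0.343
```

```bash
python3 -c "
from h import *
where();print(ctrl.get_state()['wrist_torque'],ctrl.get_state()['tau'])"
```

```text
t 22.2 deck [111.6 109.9] z 120.6 jaw -0.91 F [ 5.  -3.9  2.2] gap 0.34 q6 1.56
[-0.59689657 -0.76992357  0.02852702] [  2.72795275 -56.74430609 -22.03837574   0.68097012   1.28728352
   0.39824202]
```

step_arm --deltas "1 0 0 0 0 0 0.1; 1 0 0 0 0 0 0.2; 1 0 0 0.1 0 0 0.3; 1 0 0 0.1 0 0 0.3"

```text
t: 22.7
tool_pos: [0.6772, 0.0077, 0.1205]
eef_rot: [0.0, 0.975, -0.224, 0.001]
force: [5.0, -4.6, 3.4]
finger_gap: 0.345
```

```bash
python3 -c "
from h import *
where();print(ctrl.get_state()['wrist_torque'],ctrl.get_state()['tau'])"
```

```text
t 22.7 deck [111.7 109.8] z 120.5 jaw -1.21 F [ 5.  -4.6  3.4] gap 0.34 q6 1.86
[-0.72251341 -0.75080218 -0.05464425] [  3.08804289 -56.66503072 -21.9845295    0.82598912   1.28559127
   0.39987713]
```

step_arm --deltas "1 0 0 0 0 0 0.08; 1 0 0 0 0 0 0.16; 1 0 0 0 0 0 0.24; 1 0 0 0 0 0 0.24"

```text
t: 23.2
tool_pos: [0.6772, 0.0076, 0.1205]
eef_rot: [0.0, 0.941, -0.339, 0.001]
force: [5.0, -4.6, 2.7]
finger_gap: 0.34
```

```bash
python3 -c "
from h import *
where();print(ctrl.get_state()['wrist_torque'],ctrl.get_state()['tau'][5])"
```

```text
t 23.2 deck [111.8 109.7] z 120.5 jaw -1.45 F [ 5.  -4.6  2.7] gap 0.34 q6 2.1
[-0.80259312 -0.77681498 -0.02789058] 0.31542934477329254
```

step_arm --deltas "1 0 0 0 0 0 0.08; 1 0 0 0 0 0 0.16; 1 0 0 0 0 0 0.24; 1 0 0 0 0 0 0.24"

```text
t: 23.7
tool_pos: [0.676, 0.0092, 0.1204]
eef_rot: [0.0, 0.894, -0.448, -0.001]
force: [-2.7, 1.2, 6.0]
finger_gap: 0.348
```

```bash
python3 -c "
from h import *
where();print(ctrl.get_state()['wrist_torque'],ctrl.get_state()['tau'][5])"
```

```text
t 23.7 deck [109.7 109.9] z 120.4 jaw -1.687 F [-2.7  1.2  6. ] gap 0.35 q6 2.34
[0.23307449 0.5523463  1.07810112] 1.4026546105742455
```

step_arm --deltas "0.2 0 0 0 0 0 0; -0.3 0 0 0 0 0 0; -0.5 0 0 0 0 0 0; -0.5 0 0 -20 0 0 0; -0.5 0 0 -60 0 0 0"

```text
t: 24.32
tool_pos: [0.6758, 0.0085, 0.1789]
eef_rot: [0.001, 0.894, -0.449, -0.002]
force: [0.2, -0.3, 0.9]
finger_gap: 0.752
```

```bash
python3 -c "
from h import *
where();go(-40,60,250,-1.3)"
```

```text
t 24.32 deck [110.2 109.3] z 178.9 jaw -1.689 F [ 0.2 -0.3  0.9] gap 0.75 q6 2.34
shift [-143.5   66.9  -70.5] rot [ 0.002  0.003 -0.389]
```

step_arm --deltas "-0.5 0 0 -50 0 0 0; -0.5 -40 20 -80 0 0 0; -0.5 -90 42 -80 0 0 0; -0.5 -145 67 -80 0 0 0; -0.5 -195 90 -80 0 0 0"

```text
t: 24.95
tool_pos: [0.4859, 0.1118, 0.26]
eef_rot: [-0.0, 0.894, -0.449, 0.0]
force: [0.0, 0.3, 0.6]
finger_gap: 0.748
```

```bash
python3 - <<'E'
from h import *
where()
t=ctrl.read_camera('top')[:,:,::-1].copy();s=ctrl.read_camera('scene')[:,:,::-1].copy()
cv2.imwrite('pics/t14.png',cv2.resize(t[130:330,200:400],None,fx=3,fy=3,interpolation=cv2.INTER_CUBIC))
cv2.imwrite('pics/s14.png',cv2.resize(s[160:320,250:450],None,fx=4,fy=3.7,interpolation=cv2.INTER_CUBIC))
hsv=cv2.cvtColor(t,cv2.COLOR_BGR2HSV);H,S,V=[hsv[:,:,i].astype(int) for i in range(3)]
m=(H>60)&(H<85)&(S>60)&(S<190)&(V>80);m[:190]=0;m[270:]=0;m[:,:265]=0;m[:,340:]=0
c=np.array([c for c,_ in blobs(m,15)[0]]);print(len(c))
d=dpts(TH,C,onz("top",c,.111))*1000
exp=np.array([(-33,22),(-33,0),(-33,-22),(-11,0),(11,-22)],float)
D=d[[np.argmin(np.linalg.norm(d-(e+[52,57]),axis=1)) for e in exp]]
M,_=cv2.estimateAffinePartial2D(exp,D);print(M,np.arctan2(M[1,0],M[0,0]))
E
```

```text
t 24.95 deck [-95.4  42.5] z 260.0 jaw -1.689 F [0.  0.3 0.6] gap 0.75 q6 2.49
5
[[ 9.91370794e-01  2.06870744e-03  5.18920728e+01]
 [-2.06870744e-03  9.91370794e-01  5.60379008e+01]] -0.0020867110954457023
```

View pics/t14.png

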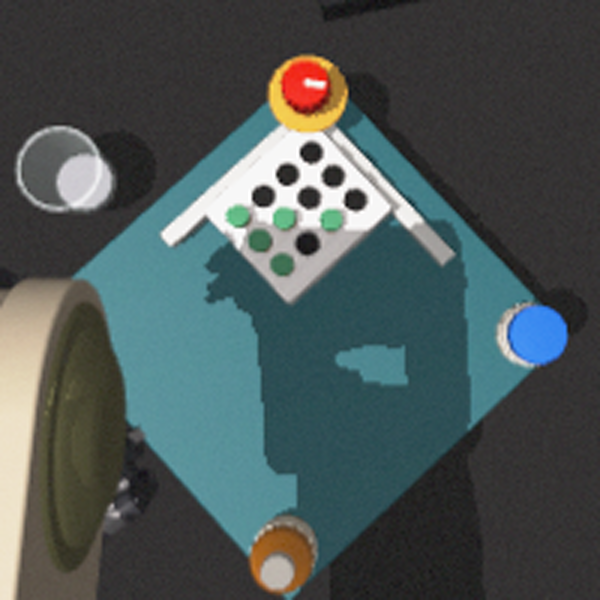

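View pics/s14.png

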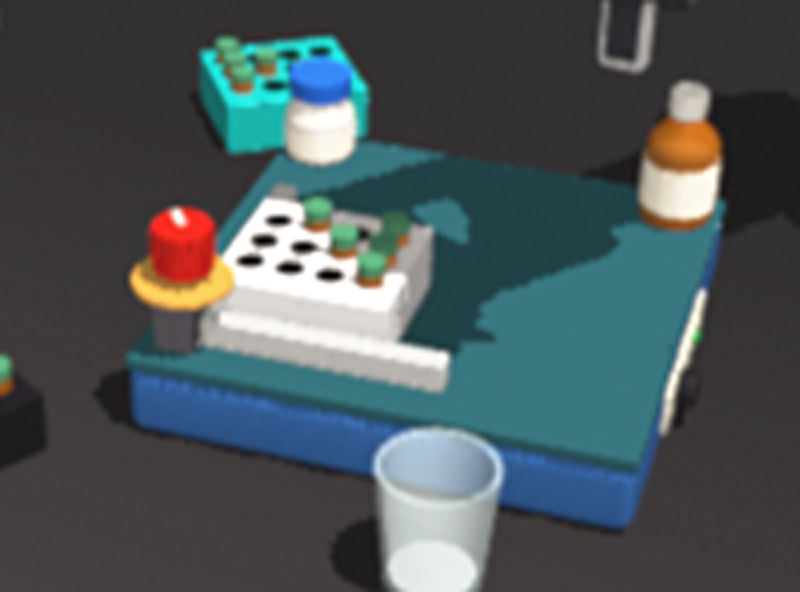

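```bash
python3 -c "
from station import ctrl
print(ctrl.hand_in())"
```

```text
the job is handed in; nothing more can be done
None
```

I pushed the aluminium block into the fence corner, tightened the thumbscrew to its stop and released it. I then moved the gripper clear and handed the job in at about 25 s of the 72 s allowed. The hand-in gives no verdict.

- **Sliding:** I pushed the block towards the +x fence, then the +y fence, then pressed it towards +x again. It stopped firmly against both fences, at about 20–30 N.
- **Tightening:** I turned the screw in two grips, about 7.2 rad of wrist turn in all. At the end the torque jumped to about 1.1 N·m, which I took as the hard stop.

The last checks, from camera pictures taken after release:

- **Block position:** The vials put the block centre at deck (51.9, 56.0) mm against the ideal (52, 57), 0.002 rad off square. The 1 mm short in y is within the calibration error.
- **Screw angle:** The white stroke shows a net turn of about 7.0 rad plus the unknown start (0 to 0.6), which is over 6.6. It is slightly less than the 7.2 rad of wrist turn, probably because the grip slipped a little at the stop.
- **Bystanders:** The bottle, jar and beaker are upright and look unmoved.
- **Not measured:** I could not measure the disc's force on the block. I inferred it from the screw reaching its stop.

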